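# Step the filter wheel to the green label

## Task

Push the orange tab of the filter wheel round with a fingertip until the tab points at the green label and the wheel rests in that click position, then take the hand away. Only push the tab gently from the side: do not pinch it, and leave the bottles, the timer and the slide box as they stand.

Things in the scene. Friction and masses are not known exactly. Their poses are not given: they have to be found in the camera images.
- housing: round white housing of a benchtop filter selector, 156 mm across, deck 40 mm high, fixed to the bench; origin on the wheel's vertical axis at bench height, z up. Its own -x axis is the wheel's zero direction (roughly toward the robot). Labels lie on the deck at -90, -45, +45 and +90 degrees from the zero direction, anticlockwise from above positive
- filter_wheel (a joint): wheel angle (rad), 0 when the tab points along the housing's -x axis, positive anticlockwise from above; ends at -1.92 and 1.92. Starts between the two middle labels. Click stops at -1.571, -0.785, 0.785, 1.571, one per label: from 0.35 rad before a stop the tab is harder to push (2 to 5 N), from about 0.15 rad before it the wheel snaps into the stop and is held. Elsewhere it turns easily
- wheel_hub (a point): top centre of the wheel's black hub (22 mm across), on the axis, 57.5 mm above the bench. The wheel is an aluminium disc 86 mm across with six small grey filters, its top 50.5 mm above the bench; tab and wheel turn together
- tab_mid (a point): middle of the orange tab that sticks up and out from the wheel: an upright fin 8 mm thick (tangentially), 22 mm long radially (38 to 60 mm from the axis), from 48.5 to 76.5 mm above the bench; this point is 50 mm from the axis and 62.5 mm above the bench, on the tab's mid-plane
- tab_pointer (a point): the point on the deck that the tab points at: on the tab's mid-plane, 67 mm from the axis, 41 mm above the bench; it lies over a label when the wheel is in that label's stop
- dot_green: flat round green label, 16 mm across and 1.5 mm thick, lying on the housing's deck (deck 40 mm above the bench), 67 mm from the wheel's axis; origin at its centre. The four coloured labels mark the four click positions; which colour is where changes from run to run
- dot_red: flat round red label, 16 mm across and 1.5 mm thick, lying on the housing's deck (deck 40 mm above the bench), 67 mm from the wheel's axis; origin at its centre. The four coloured labels mark the four click positions; which colour is where changes from run to run
- dot_yellow: flat round yellow label, 16 mm across and 1.5 mm thick, lying on the housing's deck (deck 40 mm above the bench), 67 mm from the wheel's axis; origin at its centre. The four coloured labels mark the four click positions; which colour is where changes from run to run
- dot_blue: flat round blue label, 16 mm across and 1.5 mm thick, lying on the housing's deck (deck 40 mm above the bench), 67 mm from the wheel's axis; origin at its centre. The four coloured labels mark the four click positions; which colour is where changes from run to run
- saline_bottle: loose white reagent bottle with blue cap, 48 mm across, 88 mm tall, standing to the right of the housing; origin at the centre of its underside; not to be disturbed
- citrate_bottle: loose white reagent bottle with green cap, 40 mm across, 75 mm tall, standing to the right of the housing; origin at the centre of its underside; not to be disturbed
- timer: loose white bench timer with a blue knob, 51x64x57 mm, standing to the left of the housing; origin at the centre of its underside; not to be disturbed
- slide_box: loose green slide box, 76x101x31 mm, to the left of the housing; origin at the centre of its underside; not to be disturbed

How it is judged:
By the outcome, as a careful person would: the job done as asked, in the order asked, and still so for the second after the job is handed in, with the robot touching nothing.
It also fails if it takes over 48 s, if anything falls off the work surface, if the arm or the gripper's body presses on something with over 40 N, if the wrist force passes 120 N, or if a joint passes its speed limit or range.

## Robot

A 6-joint arm with a two-finger parallel gripper is mounted at the origin on a cart in front of the work surface, level with it; the furniture and walls round the work are solid. World frame = base frame: x ahead of the robot, y to its left, z up, the work surface at z = 0. Lengths are in m, angles in rad, forces in N, time in s.
With the tool pointing down it reaches from about 0.25 to 0.725 m from the base axis. Payload 4 kg.
Tool frame: the origin (TCP) lies midway between the tips of the shut fingers; the grasp point (between the pads) lies 19 mm behind it; z points along the fingers, y is the line along which they close (so a half turn about z gives the same grasp; the last joint's range is limited). The gripper opens to 85 mm and grips with 20 to 120 N. Pads are 22 mm wide; open, the fingers measure 114 mm over their backs; the gripper's body (76 mm by 85 mm) begins 54 mm behind the grasp point. The pads swing forward as they close: fully open they stand 13 mm farther back than shut.
Start: joints at [1.282, 0.241, 0.005, 1.335, 0, 1.571], TCP at [0.142, 0.479, 0.231] pointing down, gripper open.
Joint ranges: [-2.72, 2.72], [-1.05, 1.87], [-1.09, 1.28], [-1.99, 2.15], [-1.42, 1.44], [-3.14, 3.14]. Speed limits (rad/s): [2.79, 2.79, 3.14, 3.14, 3.14, 3.14].

## Interface

Orientations are given as a unit quaternion [x, y, z, w].
In Python, from workcell import bot gives the robot as it stands. The module is installed in compiled form; this text tells all that it offers.
- The arm moves only by the tool drive_tool, never from a script. Its arguments are lists of equal length, an entry for each row: "slide": the shift along the tool's x, y, z scaled (see below), a list of three; "rotation": the turn, a rotation vector about the tool's x, y, z scaled (see below), a list of three. A call has exactly 8 rows; each row is the pose to reach, as a shift and turn from the pose commanded when the call began, along the tool's axes at that moment; what a row does not reach only later rows make up. The controller multiplies each number of a shift by 250 mm and each number of a turn by 0.5 rad. A row lasts 1/8 s, in which the tool goes at most 62.5 mm and 10.7 degrees, less where a joint would pass 70% of its speed; a pose out of reach is approached as far as the arm can. A call with a number of a shift or a turn outside -1 to 1 is refused whole. A call with a gripper value outside its range is refused whole. "gripper" is the opening, from 0 (shut) to 1 (fully open), set as the call begins (left out, the last holds). The fingers move at their own pace and stop on an object; the grip force is fixed at half the most. Time passes only in rows, so rows that repeat a pose let the fingers close, or fill a call up. It gives the time, the measured TCP pose, the force, the opening and the grip force at its end, in the units of the state.
- bot.get_obs(): the state, without advancing time (a new reading comes with each control period).
- bot.camera(name): name is "scene" or "top" or "wrist"; returns a dict with "image" (480x640x3 uint8, red, green, blue), "z_map" (480x640 float32, m along the optical axis (not along the pixel's ray), 0 where there is no reading), "camera_matrix" (3x3 intrinsics, pixels), "xyz" and "orientation" of the camera in the world. Camera axes: x right, y up, looking along -z (the intrinsics and any distortion apply to the point x, -y, -z); pixel columns grow to the right and rows downward; lengths in m; the calibration is good to about 2 mm. A picture is of the moment at which its call begins.
- bot.job_done(): hands the job in; it is judged then, once.
The state is a dict: "clock": time; "joint_pos": joint angles; "joint_vel": joint speeds; "tau": joint torques, N m; "eef_pos": TCP position; "tool_rot": TCP orientation; "ft_force": force on the tool from outside, world axes, zero at the start; "ft_torque": the same for the moment, N m; "grip_width": finger opening in m; "grasp_force": force on a finger pad.
Only numpy, scipy, OpenCV 4.12 (cv2) and the standard library are available. Lean on these libraries where they do the work, as an engineer would, in place of code of your own. Each camera call takes 0.05 s, during which the arm holds its last target. There are 200 camera calls.

## Working session

There is one attempt and no reset: what is moved stays moved. The work goes in short steps, Python scripts to look and compute and a tool call to move; the robot and the scene stay as the last step left them, time stands still between calls to the robot, and variables do not carry over. Pictures are saved under pics/ and viewed, at most 10 in all, crops included, and the job is handed in when it is done.

Besides the shell and the picture viewer there is one more tool, called after "Request:" by a JSON object that holds its "op" and its "data", one argument or row to a line. drive_tool: Moves the arm, as the interface text tells. Shifts and turns lie within -1 to 1; 1 stands for 250 mm of shift or 0.5 rad of turn. Its arguments: {"type":"object","properties":{"slide":{"type":"array","items":{"type":"array","items":{"type":"number"}}},"rotation":{"type":"array","items":{"type":"array","items":{"type":"number"}}},"gripper":{"type":"number"}},"required":["slide","rotation"]}

```bash
mkdir -p pics; cat > h.py <<'E'
import numpy as np, cv2
from scipy.spatial.transform import Rotation as R
from workcell import bot
def cam(n):
    c=bot.camera(n); c['R']=R.from_quat(c['orientation']).as_matrix(); return c
def ray(c,u,v,z):
    K=c['camera_matrix']; d=np.array([(u-K[0,2])/K[0,0],-(v-K[1,2])/K[1,1],-1.])
    d=c['R']@d; o=np.array(c['xyz']); return o+d*(z-o[2])/d[2]
def proj(c,p):
    q=c['R'].T@(np.array(p)-c['xyz']); K=c['camera_matrix']
    return K[0,0]*q[0]/-q[2]+K[0,2], K[1,1]*-q[1]/-q[2]+K[1,2]
def save(c,n): cv2.imwrite('pics/'+n,c['image'][:,:,::-1])
E
python3 - <<'E'
from h import *
o=bot.get_obs();print(o['clock'],o['eef_pos'],R.from_quat(o['tool_rot']).as_matrix().round(3),o['ft_force'])
for n in('top','scene'):
    c=cam(n);save(c,n+'0.png');print(n,c['xyz'],c['R'].round(2).tolist(),c['camera_matrix'].tolist(),[k for k in c])
E
```

```text
0.0 [0.14221146 0.47868358 0.2304045 ] [[-0.959  0.285 -0.001]
 [ 0.285  0.959 -0.002]
 [-0.    -0.002 -1.   ]] [-1.19287075  0.70865123  0.8599083 ]
top [ 0.29874121 -0.15749522  1.22794806] [[-0.02, 0.99, -0.15], [-1.0, -0.02, -0.01], [-0.01, 0.15, 0.99]] [[498.03627113206653, 0.0, 318.1682187283483], [0.0, 498.03627113206653, 243.32988681629695], [0.0, 0.0, 1.0]] ['image', 'z_map', 'camera_matrix', 'xyz', 'orientation', 'R']
scene [ 0.10690207 -0.71543186  0.76588223] [[0.85, 0.37, -0.37], [-0.52, 0.62, -0.58], [0.01, 0.69, 0.72]] [[450.44099098559434, 0.0, 323.7161760624956], [0.0, 450.44099098559434, 235.9790609076329], [0.0, 0.0, 1.0]] ['image', 'z_map', 'camera_matrix', 'xyz', 'orientation', 'R']
```

View pics/top0.png

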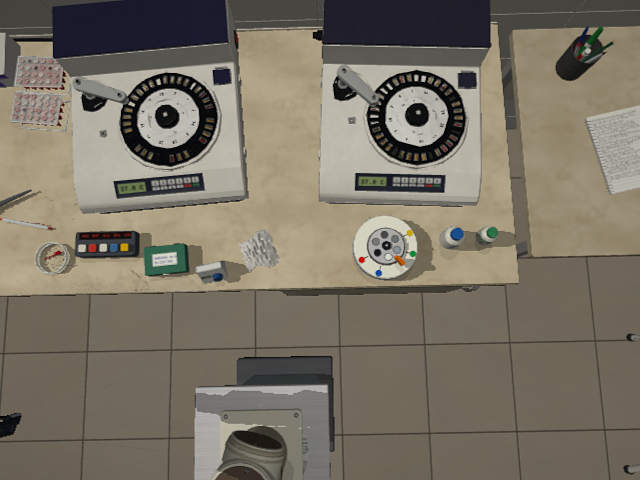

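View pics/scene0.png

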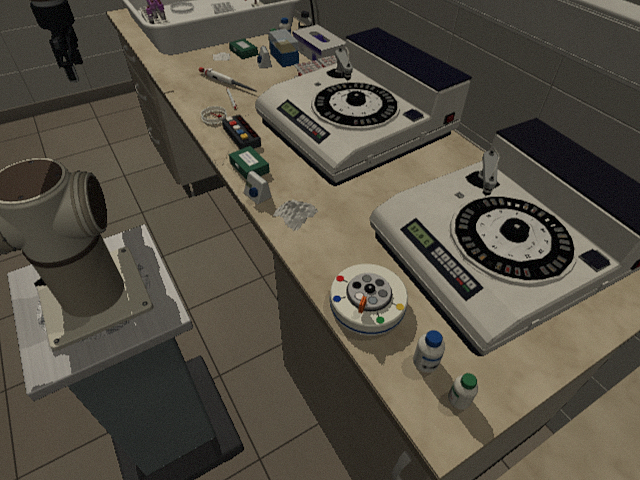

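The top view shows the housing near (387,247). The labels are red (362,260), blue (379,272), green (413,254) and yellow (410,233), and the tab is at (400,260). Next I'll measure these.

```bash
cat >> h.py <<'E'
HUE={'red':((0,5),(174,180)),'orange':((7,17),),'yellow':((20,32),),'green':((50,85),),'blue':((100,125),)}
def blobs(c,n,box,amin=6):
    hsv=cv2.cvtColor(c['image'],cv2.COLOR_RGB2HSV); m=np.zeros(hsv.shape[:2],np.uint8)
    for a,b in HUE[n]: m|=cv2.inRange(hsv,(a,140,70),(b,255,255))
    k=np.zeros_like(m); u0,u1,v0,v1=box; k[v0:v1,u0:u1]=m[v0:v1,u0:u1]
    N,_,s,ce=cv2.connectedComponentsWithStats(k)
    return sorted([(s[i,4],*ce[i]) for i in range(1,N) if s[i,4]>=amin],reverse=True)
E
python3 - <<'E'
from h import *
for n,box in(('top',(340,435,205,290)),('scene',(320,415,255,345))):
    c=cam(n);P={}
    for k in HUE:
        b=blobs(c,k,box); z=.0625 if k=='orange' else .0415
        if b: P[k]=ray(c,b[0][1],b[0][2],z); print(n,k,b[:2],P[k].round(4))
    A=np.array([P[k] for k in('red','yellow','green','blue') if k in P])[:,:2]
    s=np.linalg.lstsq(np.c_[2*A,np.ones(len(A))],(A**2).sum(1),rcond=None)[0]
    print('circle',s[:2],np.sqrt(s[2]+s[:2]@s[:2])); 
    if 'red' in P and 'yellow' in P: print('mid',(P['red']+P['yellow'])/2)
    for k in P: d=P[k][:2]-s[:2]; print(k,np.hypot(*d),np.degrees(np.arctan2(d[1],d[0])))
E
```

```text
top red [(np.int32(29), np.float64(361.3103448275862), np.float64(259.44827586206895))] [ 0.4421 -0.2488  0.0415]
top orange [(np.int32(58), np.float64(399.1896551724138), np.float64(259.8965517241379))] [ 0.4363 -0.3361  0.0625]
top yellow [(np.int32(30), np.float64(409.3666666666667), np.float64(232.36666666666667))] [ 0.5051 -0.367   0.0415]
top green [(np.int32(24), np.float64(412.3333333333333), np.float64(253.125))] [ 0.4544 -0.3715  0.0415]
top blue [(np.int32(25), np.float64(378.04), np.float64(272.6))] [ 0.4096 -0.2875  0.0415]
circle [ 0.47367664 -0.3076349 ] 0.06696490552990589
mid [ 0.47358467 -0.30787929  0.0415    ]
red 0.06679242134134432 118.21345360662777
orange 0.046929452517734456 -142.7066273882974
yellow 0.06713730849845696 -62.122067423825776
green 0.06672175273890564 -106.79950183966304
blue 0.06720681707169218 162.56399919816593
scene red [(np.int32(33), np.float64(339.8181818181818), np.float64(278.0))] [ 0.4421 -0.2478  0.0415]
scene orange [(np.int32(60), np.float64(361.9), np.float64(302.96666666666664))] [ 0.4359 -0.3333  0.0625]
scene yellow [(np.int32(38), np.float64(399.63157894736844), np.float64(306.42105263157896))] [ 0.5042 -0.366   0.0415]
scene green [(np.int32(36), np.float64(380.0), np.float64(319.5))] [ 0.4536 -0.3706  0.0415]
scene blue [(np.int32(33), np.float64(336.6363636363636), np.float64(298.3636363636364))] [ 0.4093 -0.2874  0.0415]
circle [ 0.47316176 -0.30687676] 0.06674952932355226
mid [ 0.47315046 -0.30692885  0.0415    ]
red 0.06670902327971256 117.7126950467411
orange 0.045632611450639196 -144.67798374475262
yellow 0.06679077447278106 -62.34603637151706
green 0.06669127874605571 -107.02298579378946
blue 0.0668069656343673 163.04747073570084
```

```bash
cat >> h.py <<'E'
C=np.array([.4734,-.3073])
def pose(yaw): # tool down, tool y axis at world angle yaw (deg)
    a=np.radians(yaw); y=np.array([np.cos(a),np.sin(a),0]); z=np.array([0,0,-1.]); return np.c_[np.cross(y,z),y,z]
def rel(p0,R0,p1,R1):
    return (R0.T@(np.array(p1)-p0)/.25).round(3),(R.from_matrix(R0.T@R1).as_rotvec()/.5).round(3)
def now():
    o=bot.get_obs(); return o,np.array(o['eef_pos']),R.from_quat(o['tool_rot']).as_matrix()
def at(th,back,rad,z): # th deg tab angle; finger centre 'back' behind the tab mid-plane
    a=np.radians(th);u=np.array([np.cos(a),np.sin(a)]);t=np.array([-u[1],u[0]])
    return np.r_[C+rad*u-back*t,z], pose(th+90)
E
python3 - <<'E'
from h import *
o,p,M=now()
q,_=at(-143.5,.027,.05,.23); print(q)
r0,r1=np.hypot(*p[:2]),np.hypot(*q[:2]);a0,a1=np.arctan2(p[1],p[0]),np.arctan2(q[1],q[0])
y0=np.degrees(np.arctan2(M[1,1],M[0,1]));print(r0,r1,a0,a1,y0)
for s in np.linspace(.2,1,5):
    a=a0+s*(a1-a0);r=r0+s*(r1-r0);n=np.array([r*np.cos(a),r*np.sin(a),.2304]);Mn=pose(y0+s*(-53.5-y0))
    print(n,*rel(p,M,n,Mn));p,M=n,Mn
E
```

```text
[ 0.41714694 -0.315337    0.23      ]
0.4996018685141191 0.5229235098438383 1.2820332768393883 -0.6472902728848235 73.45501355637208
[0.31496803 0.3938014  0.2304    ] [-0.759 -0.13   0.002] [-0.003  0.001  0.886]
[0.44409081 0.24858325 0.2304    ] [-0.772 -0.087  0.   ] [0.    0.    0.886]
[0.50962345 0.06374649 0.2304    ] [-0.783 -0.043  0.   ] [0.    0.    0.886]
[ 0.50065004 -0.1339482   0.2304    ] [-0.792  0.002  0.   ] [0.    0.    0.886]
[ 0.41714694 -0.315337    0.2304    ] [-0.797  0.047  0.   ] [0.    0.    0.886]
```

Request:
{"op": "drive_tool", "data": {
  "slide": [
    [-0.1,-0.016,0],
    [-0.19,-0.032,0],
    [-0.285,-0.048,0],
    [-0.38,-0.065,0],
    [-0.475,-0.08,0],
    [-0.57,-0.097,0],
    [-0.665,-0.113,0],
    [-0.76,-0.13,0]
  ],
  "rotation": [
    [0,0,0.11],
    [0,0,0.22],
    [0,0,0.33],
    [0,0,0.44],
    [0,0,0.55],
    [0,0,0.66],
    [0,0,0.77],
    [0,0,0.886]
  ],
  "gripper": 0
}}

```text
clock: 1.2
eef_pos: [0.3159, 0.3935, 0.2311]
tool_rot: [0.359, 0.933, -0.0, -0.0]
ft_force: [-0.3, -0.1, 0.0]
grip_width: 0.0001
grasp_force: 0.0
```

Request:
{"op": "drive_tool", "data": {
  "slide": [
    [-0.1,-0.011,0],
    [-0.19,-0.022,0],
    [-0.285,-0.033,0],
    [-0.385,-0.044,0],
    [-0.48,-0.055,0],
    [-0.575,-0.065,0],
    [-0.67,-0.076,0],
    [-0.772,-0.087,0]
  ],
  "rotation": [
    [0,0,0.11],
    [0,0,0.22],
    [0,0,0.33],
    [0,0,0.44],
    [0,0,0.55],
    [0,0,0.66],
    [0,0,0.77],
    [0,0,0.886]
  ]
}}

```text
clock: 2.2
eef_pos: [0.4446, 0.2482, 0.2311]
tool_rot: [0.555, 0.832, -0.0, -0.0]
ft_force: [0.7, -0.3, -0.8]
grip_width: -0.0002
grasp_force: 0.0
```

Request:
{"op": "drive_tool", "data": {
  "slide": [
    [-0.1,-0.005,0],
    [-0.19,-0.01,0],
    [-0.29,-0.016,0],
    [-0.39,-0.021,0],
    [-0.485,-0.027,0],
    [-0.58,-0.032,0],
    [-0.68,-0.038,0],
    [-0.783,-0.043,0]
  ],
  "rotation": [
    [0,0,0.11],
    [0,0,0.22],
    [0,0,0.33],
    [0,0,0.44],
    [0,0,0.55],
    [0,0,0.66],
    [0,0,0.77],
    [0,0,0.886]
  ]
}}

```text
clock: 3.2
eef_pos: [0.51, 0.0634, 0.2311]
tool_rot: [0.724, 0.69, -0.0, -0.0]
ft_force: [-0.2, -0.1, 0.1]
grip_width: -0.0
grasp_force: 0.0
```

Request:
{"op": "drive_tool", "data": {
  "slide": [
    [-0.1,0,0],
    [-0.2,0,0],
    [-0.3,0,0],
    [-0.4,0,0],
    [-0.5,0,0],
    [-0.6,0,0],
    [-0.7,0,0],
    [-0.792,0.002,0]
  ],
  "rotation": [
    [0,0,0.11],
    [0,0,0.22],
    [0,0,0.33],
    [0,0,0.44],
    [0,0,0.55],
    [0,0,0.66],
    [0,0,0.77],
    [0,0,0.886]
  ]
}}

```text
clock: 4.2
eef_pos: [0.5008, -0.1345, 0.231]
tool_rot: [0.858, 0.514, -0.0, -0.0]
ft_force: [0.5, 0.1, -0.7]
grip_width: 0.0003
grasp_force: 0.0
```

Request:
{"op": "drive_tool", "data": {
  "slide": [
    [-0.1,0.006,0],
    [-0.2,0.012,0],
    [-0.3,0.018,0],
    [-0.4,0.024,0],
    [-0.5,0.03,0],
    [-0.6,0.036,0],
    [-0.7,0.042,0],
    [-0.797,0.047,0]
  ],
  "rotation": [
    [0,0,0.11],
    [0,0,0.22],
    [0,0,0.33],
    [0,0,0.44],
    [0,0,0.55],
    [0,0,0.66],
    [0,0,0.77],
    [0,0,0.886]
  ]
}}

```text
clock: 5.2
eef_pos: [0.4172, -0.3156, 0.231]
tool_rot: [0.95, 0.313, -0.0, -0.0]
ft_force: [0.1, 0.2, -0.4]
grip_width: 0.0001
grasp_force: 0.0
```

```bash
python3 - <<'E'
from h import *
c=cam('wrist');save(c,'wrist1.png')
print(c['xyz'],c['R'].round(2).tolist())
for k in HUE: 
  for b in blobs(c,k,(0,640,0,480),60)[:3]: print(k,b,ray(c,b[1],b[2],.0765 if k=='orange' else .0415).round(4))
print('hub',proj(c,[*C,.0575]))
E
```

```text
[ 0.47473043 -0.27354468  0.37268486] [[0.59, 0.77, 0.22], [-0.81, 0.57, 0.16], [-0.0, -0.28, 0.96]]
red (np.int32(212), np.float64(281.67452830188677), np.float64(155.75943396226415)) [ 0.4442 -0.2467  0.0415]
red (np.int32(196), np.float64(566.9285714285714), np.float64(106.28061224489795)) [ 0.6348 -0.4316  0.0415]
orange (np.int32(321), np.float64(352.38317757009344), np.float64(218.80996884735202)) [ 0.4399 -0.3312  0.0765]
yellow (np.int32(207), np.float64(419.17874396135267), np.float64(176.8743961352657)) [ 0.5067 -0.3647  0.0415]
green (np.int32(542), np.float64(566.5479704797048), np.float64(301.72878228782287)) [ 0.5005 -0.5785  0.0415]
green (np.int32(165), np.float64(389.24848484848485), np.float64(221.53939393939393)) [ 0.4555 -0.3695  0.0415]
green (np.int32(68), np.float64(535.75), np.float64(281.1764705882353)) [ 0.4975 -0.5345  0.0415]
blue (np.int32(894), np.float64(507.1062639821029), np.float64(259.2237136465324)) [ 0.497  -0.4928  0.0415]
blue (np.int32(169), np.float64(295.85207100591714), np.float64(207.5976331360947)) [ 0.4116 -0.2861  0.0415]
hub (np.float64(352.40005182787206), np.float64(170.34814174122454))
```

View pics/wrist1.png

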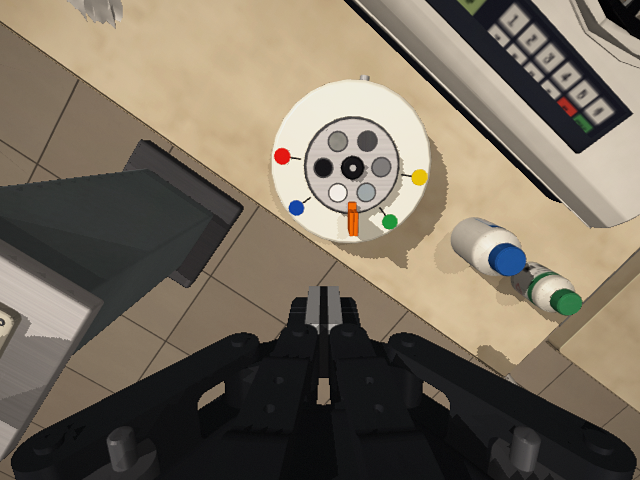

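The wrist view shows the hub at (352,170), the tab at (353,219), green at (390,222), and the shut fingertips at (325,300). This agrees with the overhead measurement. I'll go down a little farther from the tab, because the fingers look up to 40 mm wide over their backs.

```bash
python3 - <<'E'
from h import *
o,p,M=now()
q,Q=at(-144,.036,.05,.060); print(q,*rel(p,M,q,Q))
E
```

```text
[ 0.41178888 -0.30756465  0.06      ] [ 0.013 -0.044  0.684] [0.001 0.004 0.007]
```

Request:
{"op": "drive_tool", "data": {
  "slide": [
    [0.01,-0.044,0.1],
    [0.013,-0.044,0.2],
    [0.013,-0.044,0.3],
    [0.013,-0.044,0.4],
    [0.013,-0.044,0.5],
    [0.013,-0.044,0.58],
    [0.013,-0.044,0.64],
    [0.013,-0.044,0.684]
  ],
  "rotation": [
    [0,0,0],
    [0,0,0],
    [0,0,0],
    [0,0,0],
    [0,0,0],
    [0,0,0],
    [0,0,0],
    [0,0,0]
  ]
}}

```text
clock: 6.25
eef_pos: [0.4137, -0.3041, 0.0596]
tool_rot: [0.95, 0.314, -0.0, -0.0]
ft_force: [0.9, -0.6, 0.1]
grip_width: -0.0
grasp_force: 0.0
```

```bash
python3 - <<'E'
from h import *
c=cam('scene');b=blobs(c,'orange',(320,415,255,345));print(b, bot.get_obs()['eef_pos'])
cv2.imwrite('pics/s2.png',cv2.resize(c['image'][230:350,300:460,::-1],None,fx=5,fy=5))
E
```

```text
[(np.int32(65), np.float64(361.7846153846154), np.float64(303.4307692307692))] [ 0.41304876 -0.30361746  0.05842867]
```

View pics/s2.png

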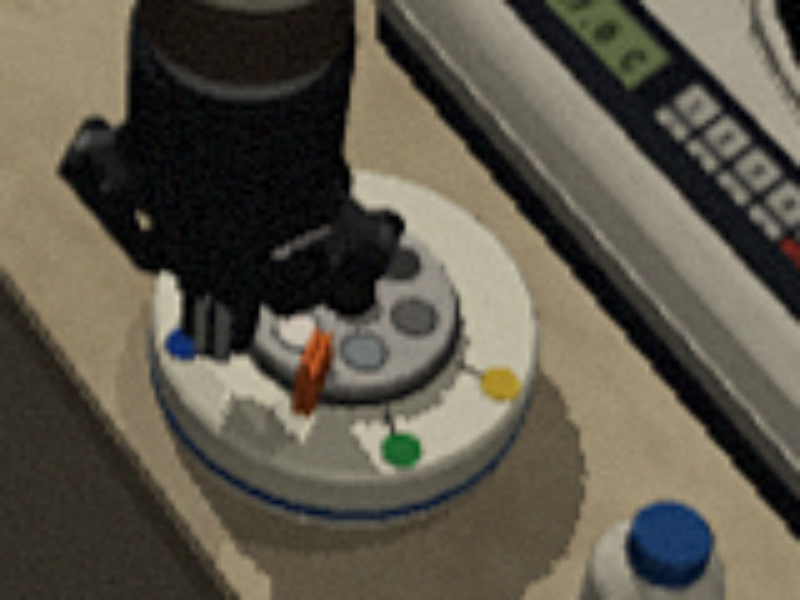

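The fingers (crop x 190–250) are clear behind the tab (312,370), on the side away from green, which is correct. Next I'll plan the first push, up to before the detent zone.

```bash
cat > plan.py <<'E'
import sys,json
from h import *
# base: commanded xy, yaw ; rows: th,back,rad
def plan(p0,yaw0,rows,z=None):
    M=pose(yaw0)
    for th,b,r in rows:
        q,Q=at(th,b,r,p0[2]); s,w=rel(np.array(p0),M,q,Q); print(th,s.tolist(),w.tolist())
    print('cmd end',q.round(5).tolist(),th+90)
E
python3 - <<'E'
from plan import *
plan([.4133,-.3047,.06],-53.5,[(-144,.031,.05),(-144,.025,.05),(-144,.019,.05),(-144,.015,.05),(-140,.014,.05),(-137,.014,.05),(-134,.014,.05),(-131,.014,.05)])
E
```

```text
-144 [-0.012, 0.026, 0.0] [0.0, 0.0, 0.017]
-144 [-0.012, 0.05, 0.0] [0.0, 0.0, 0.017]
-144 [-0.012, 0.074, 0.0] [0.0, 0.0, 0.017]
-144 [-0.012, 0.09, 0.0] [0.0, 0.0, 0.017]
-140 [-0.016, 0.108, 0.0] [0.0, 0.0, -0.122]
-137 [-0.018, 0.118, 0.0] [0.0, 0.0, -0.227]
-134 [-0.019, 0.129, 0.0] [0.0, 0.0, -0.332]
-131 [-0.02, 0.14, 0.0] [0.0, 0.0, -0.436]
cmd end [0.43003, -0.33585, 0.06] -41
```

Request:
{"op": "drive_tool", "data": {
  "slide": [
    [-0.012,0.026,0],
    [-0.012,0.05,0],
    [-0.012,0.074,0],
    [-0.012,0.09,0],
    [-0.016,0.108,0],
    [-0.018,0.118,0],
    [-0.019,0.129,0],
    [-0.02,0.14,0]
  ],
  "rotation": [
    [0,0,0],
    [0,0,0],
    [0,0,0],
    [0,0,0],
    [0,0,-0.12],
    [0,0,-0.225],
    [0,0,-0.33],
    [0,0,-0.436]
  ]
}}

```text
clock: 7.3
eef_pos: [0.4306, -0.3354, 0.0604]
tool_rot: [0.909, 0.416, -0.0, -0.0]
ft_force: [-0.1, 0.1, 0.1]
grip_width: -0.0001
grasp_force: 0.3
```

```bash
cat > look.py <<'E'
from h import *
import sys
o=bot.get_obs();print(o['clock'],o['eef_pos'],np.round(o['ft_force'],1))
for n,box in(('scene',(320,415,255,345)),('top',(340,435,205,290))):
    c=cam(n);b=blobs(c,'orange',box)
    for x in b[:2]:
        d=ray(c,x[1],x[2],.0625)[:2]-C;print(n,x[0],np.hypot(*d).round(4),np.degrees(np.arctan2(d[1],d[0])).round(1))
    if n=='scene':cv2.imwrite('pics/%s.png'%sys.argv[1],cv2.resize(c['image'][230:350,300:460,::-1],None,fx=5,fy=5))
E
python3 look.py s3
```

```text
7.3 [ 0.43059527 -0.33539157  0.06040405] [-0.1  0.1  0.1]
scene 63 0.0471 -126.8
```

View pics/s3.png

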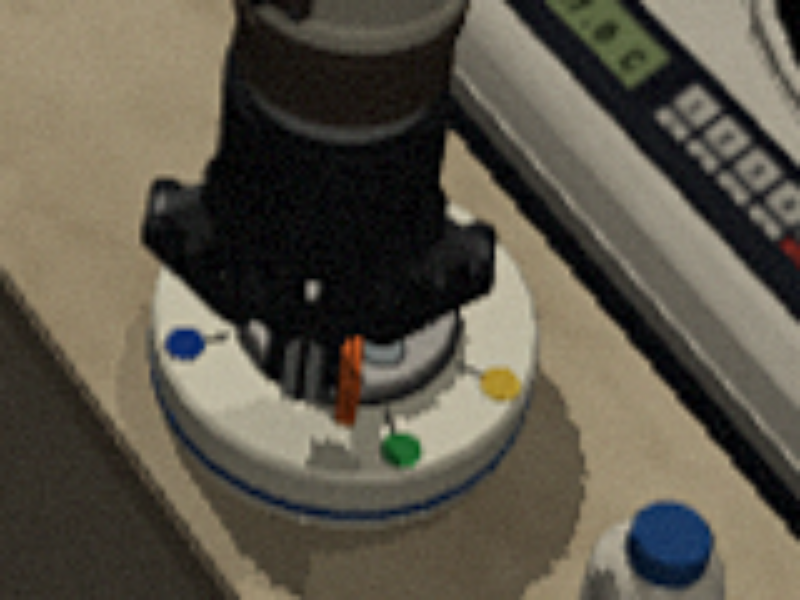

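The tab is now between the middle and green (crop 349,380), with the finger right behind it. I'll push on through the detent zone.

```bash
python3 - <<'E'
from plan import *
plan([.43003,-.33585,.06],-41,[(t,.0175,.05) for t in(-126,-124.5,-123,-121.5,-120,-118.5,-117,-115.5)])
E
```

```text
-126 [-0.005, 0.004, 0.0] [0.0, 0.0, -0.175]
-124.5 [-0.007, 0.009, 0.0] [0.0, 0.0, -0.227]
-123 [-0.008, 0.015, 0.0] [0.0, 0.0, -0.279]
-121.5 [-0.009, 0.02, 0.0] [0.0, 0.0, -0.332]
-120 [-0.01, 0.025, 0.0] [0.0, 0.0, -0.384]
-118.5 [-0.01, 0.031, 0.0] [0.0, 0.0, -0.436]
-117 [-0.011, 0.036, 0.0] [0.0, 0.0, -0.489]
-115.5 [-0.011, 0.042, 0.0] [0.0, 0.0, -0.541]
cmd end [0.43608, -0.3449, 0.06] -25.5
```

Request:
{"op": "drive_tool", "data": {
  "slide": [
    [-0.005,0.004,0],
    [-0.007,0.009,0],
    [-0.008,0.015,0],
    [-0.009,0.02,0],
    [-0.01,0.025,0],
    [-0.01,0.031,0],
    [-0.011,0.036,0],
    [-0.011,0.042,0]
  ],
  "rotation": [
    [0,0,-0.175],
    [0,0,-0.227],
    [0,0,-0.28],
    [0,0,-0.33],
    [0,0,-0.385],
    [0,0,-0.436],
    [0,0,-0.49],
    [0,0,-0.54]
  ]
}}

```text
clock: 8.4
eef_pos: [0.437, -0.3446, 0.0602]
tool_rot: [0.845, 0.534, 0.0, 0.0]
ft_force: [-1.2, 0.8, -1.1]
grip_width: 0.0001
grasp_force: 0.8
```

```bash
python3 look.py s4;  python3 - <<'E'
from plan import *
plan([.43608,-.3449,.06],-25.5,[(t,.0175,.05) for t in(-115,-114,-113,-112,-111,-110)])
E
```

```text
8.4 [ 0.43698053 -0.34460618  0.06022197] [-1.2  0.8 -1.1]
scene 48 0.0512 -113.9
-115 [-0.001, 0.002, 0.0] [0.0, 0.0, -0.017]
-114 [-0.002, 0.005, 0.0] [0.0, 0.0, -0.052]
-113 [-0.003, 0.009, 0.0] [0.0, 0.0, -0.087]
-112 [-0.004, 0.012, 0.0] [0.0, 0.0, -0.122]
-111 [-0.005, 0.016, 0.0] [0.0, 0.0, -0.157]
-110 [-0.006, 0.019, 0.0] [0.0, 0.0, -0.192]
cmd end [0.43985, -0.3483, 0.06] -20
```

View pics/s4.png

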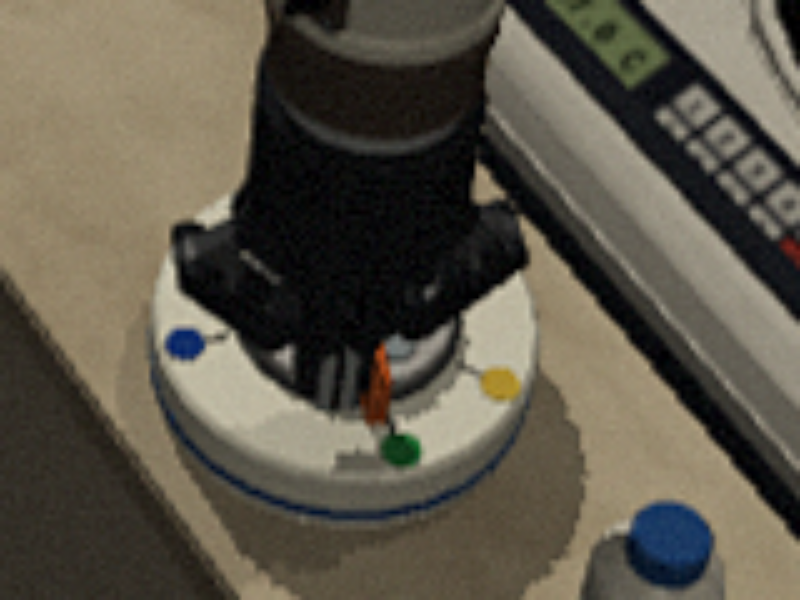

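The tab (crop 378,385) is a few degrees short of green (400,450), on the edge of the snap zone. I'll nudge it about 3° more.

Request:
{"op": "drive_tool", "data": {
  "slide": [
    [-0.001,0.002,0],
    [-0.002,0.005,0],
    [-0.003,0.008,0],
    [-0.003,0.01,0],
    [-0.004,0.012,0],
    [-0.004,0.012,0],
    [-0.004,0.012,0],
    [-0.004,0.012,0]
  ],
  "rotation": [
    [0,0,-0.02],
    [0,0,-0.05],
    [0,0,-0.08],
    [0,0,-0.1],
    [0,0,-0.12],
    [0,0,-0.12],
    [0,0,-0.12],
    [0,0,-0.12]
  ]
}}

```text
clock: 9.5
eef_pos: [0.4392, -0.3466, 0.0605]
tool_rot: [0.829, 0.559, 0.0, 0.0]
ft_force: [-1.4, -0.3, -0.0]
grip_width: -0.0001
grasp_force: 0.0
```

```bash
python3 look.py s5
```

```text
9.5 [ 0.43924573 -0.34660149  0.06046664] [-1.4 -0.3 -0. ]
scene 48 0.0521 -110.8
```

View pics/s5.png

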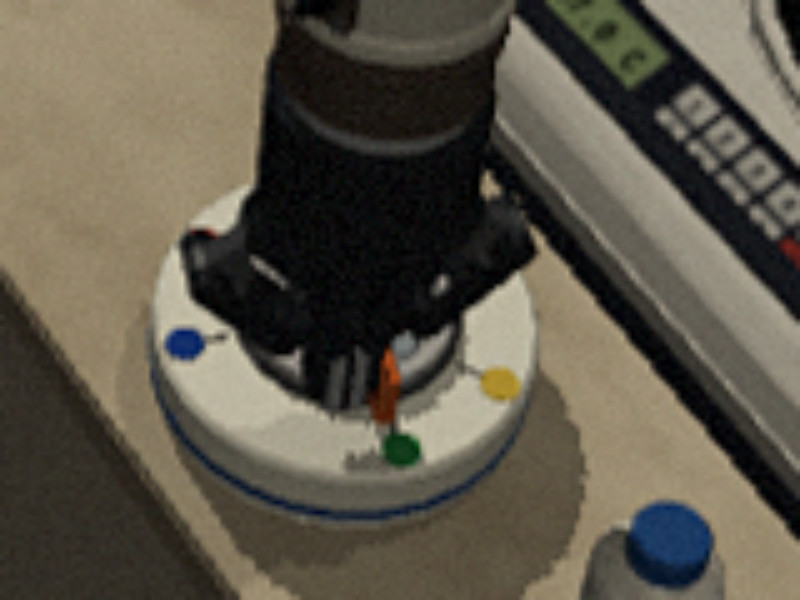

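The tab (crop 387,388) has moved on but may not have snapped in yet. One more small nudge of about 2.5°.

Request:
{"op": "drive_tool", "data": {
  "slide": [
    [0,0.002,0],
    [-0.001,0.004,0],
    [-0.001,0.006,0],
    [-0.002,0.009,0],
    [-0.002,0.009,0],
    [-0.002,0.009,0],
    [-0.002,0.009,0],
    [-0.002,0.009,0]
  ],
  "rotation": [
    [0,0,-0.02],
    [0,0,-0.04],
    [0,0,-0.06],
    [0,0,-0.09],
    [0,0,-0.09],
    [0,0,-0.09],
    [0,0,-0.09],
    [0,0,-0.09]
  ]
}}

```text
clock: 10.6
eef_pos: [0.4409, -0.3478, 0.0603]
tool_rot: [0.817, 0.577, 0.0, 0.0]
ft_force: [-0.2, 0.2, -0.4]
grip_width: 0.0002
grasp_force: 0.0
```

```bash
python3 look.py s6
```

```text
10.6 [ 0.44092141 -0.34777175  0.0603385 ] [-0.2  0.2 -0.4]
scene 44 0.0525 -107.5
```

Request:
{"op": "drive_tool", "data": {
  "slide": [
    [0,-0.03,0],
    [0,-0.07,0],
    [0,-0.1,0],
    [0,-0.1,-0.1],
    [0,-0.1,-0.25],
    [0,-0.1,-0.4],
    [0,-0.1,-0.55],
    [0,-0.1,-0.7]
  ],
  "rotation": [
    [0,0,0],
    [0,0,0],
    [0,0,0],
    [0,0,0],
    [0,0,0],
    [0,0,0],
    [0,0,0],
    [0,0,0]
  ]
}}

```text
clock: 11.7
eef_pos: [0.4167, -0.3392, 0.2366]
tool_rot: [0.817, 0.577, 0.0, 0.0]
ft_force: [0.4, -0.8, -0.9]
grip_width: 0.0001
grasp_force: 0.0
```

```bash
python3 look.py s7; python3 - <<'E'
from h import *
c=cam('wrist');save(c,'wrist7.png')
d={k:blobs(c,k,(0,640,0,480),60) for k in HUE}
P={k:[ray(c,b[1],b[2],.0625 if k=='orange' else .0415)[:2] for b in v] for k,v in d.items()}
pk=lambda k,r:min(P[k],key=lambda p:abs(np.hypot(*(p-C))-r))
c0=(pk('red',.067)+pk('yellow',.067))/2
for k,r in(('orange',.05),('green',.067),('blue',.067),('red',.067),('yellow',.067)):
    e=pk(k,r)-c0;print(k,np.hypot(*e),np.degrees(np.arctan2(e[1],e[0])))
E
```

```text
11.7 [ 0.41671356 -0.33922818  0.23660418] [ 0.4 -0.8 -0.9]
scene 80 0.0475 -108.8
top 20 0.0384 -108.9
orange 0.04665056752041163 -109.21169314313131
green 0.06948869372042603 -108.34678823659871
blue 0.06677973137187747 162.95368621796763
red 0.06674868828668411 117.88170605015335
yellow 0.0667486882866841 -62.118293949846645
```

View pics/wrist7.png

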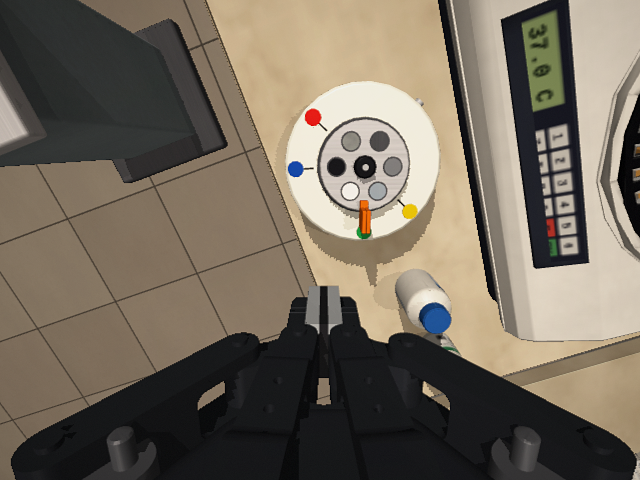

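The tab (366,217) lies over the green label (363,233) and points at it. The hand is clear and the bottle is still upright.

```bash
python3 -c "
from workcell import bot
print(bot.job_done())"
```

```text
the job is handed in; nothing more can be done
None
```

The filter wheel's tab now points at the green label (within about 2° by camera, the measuring error), so it should be in that click stop. The hand is clear, nothing else was touched, and the job was handed in at about 12 s.

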